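# Carry the tea canister by its push-lock cap and open it on the trivet

### The job

Carry the tall glass tea canister by its cap to the round trivet, set it down gently and upright, wholly on the trivet, then open it there and put the cap, plug down, in the middle of the saucer. The cap has a push-push lock that looks the same locked or unlocked, so feel the button to find out: it must be locked to carry the canister and unlocked to come off. The cap stays on until the canister stands on the trivet; leave everything else on the worktop where it is.

Things in the scene. Friction and masses are not known exactly. Their poses are not given: they have to be found in the camera images.
- canister: Tall glass canister, loose, 106 mm across and 136 mm high, with a steel neck ring on top (opening 70 mm, ring 6 mm thick). Origin: centre of its underside, z up. 0.29 to 0.49 kg. Too wide to be gripped by its side; it is carried by its locked cap. It is the only thing with a button on its cap.
- cap: Push-lock cap, loose, 0.37 kg, in the canister's mouth; seated, its origin is 122 mm above the canister's. Origin: centre of the plug's underside, z up. Above it: white round plug 66 mm across (0 to 14 mm), steel flange 88 mm across (14 to 21 mm), which rests on the neck ring, square grey handle (21 to 51 mm), steel button on top. Off the canister it stands on its plug.
- cap_handle (a point): Centre of the cap's square handle, 36 mm above the cap's origin. The handle is 46 by 46 mm and 30 mm high, its flat sides square to the cap's x and y. Locked, four hidden bolts lie under the neck ring (about 1.5 mm of lift play) and the canister hangs safely from the cap; unlocked, the cap lifts straight off.
- button_top (a point): Centre of the top of the round steel button, 24 mm across, 16 mm above the handle's top, 67 mm above the cap's origin. It comes back to this height whether locked or unlocked. A press fully down (12 mm, about 8 N, hard stop below), held there for about 0.3 s, then let go changes the state once; a light push does not. It starts in either state.
- button (a joint): Travel of the button: 0 at rest, about 12 mm fully down. A light spring (1 N) returns it; below it is a hidden plunger with a stiffer spring (4 to 6 N). UNLOCKED: plunger up, the button turns firm after 0.5 to 1 mm. LOCKED: plunger caught 6 mm down, the button moves loosely for 6 mm, then turns firm. So a 3 N push sinks it about 1 mm (unlocked) or 6.5 mm (locked).
- trivet: Round dark rubber trivet, fixed to the worktop, 156 mm across and 8 mm thick with a small tab at its edge on +x. Origin: centre of its underside.
- saucer: Grey-brown stoneware saucer, loose, 0.42 kg, 144 mm across the rim (13 mm high), flat middle 8 mm high and 100 mm across. Origin: centre of its underside.
- kettle: Stainless kettle, a bystander, 0.9 kg. Body 140 mm across, 130 mm high, black arched handle 125 mm wide along its y rising to 200 mm, spout on its -x side reaching 100 mm from the centre, 135 mm high. Origin: centre of its underside.
- teapot: Mustard ceramic teapot, a bystander, 0.65 kg. Body 136 mm across, 134 mm high, spout on its -x side reaching 105 mm from the centre, 108 mm high, handle on +x reaching 100 mm. Origin: centre of its underside.
- mug: Off-white mug, a bystander, 78 mm across, 90 mm high, handle on its +y side reaching about 75 mm from the centre. Origin: centre of its underside.
- oil_bottle: Green glass bottle, a bystander, 60 mm across, 205 mm high. Origin: centre of its underside.
- sugar_jar: Squat glass jar with a steel twist cap, no button, a bystander, 72 mm across, 85 mm high. Origin: centre of its underside.
- tea_tin: Low steel box, a bystander, 85 by 60 by 62 mm high. Origin: centre of its underside.
- spoon: Steel spoon lying flat, a bystander, 150 mm long along its x.
Not all that is in view belongs to the job. What is shaped like the canister but green or turquoise is not meant.

How it is judged (in metres and radians):
On the way:
1. the canister stands upright on the trivet, its cap still on (horizontal distance between canister and trivet below 0.025 m and height (world z) of canister between 0.005 and 0.0115 m and angle between canister's own z axis and vertical below 0.05 rad and z of cap in the frame of canister below 0.127 m and horizontal distance between cap and canister below 0.008 m and linear speed of canister below 0.03 m/s), for 0.2 s.
At the end, for the whole second after the job is handed in: The open canister stands upright (within 3 degrees) on the trivet, its centre within 25 mm of the trivet's centre; the cap stands plug down and upright on the saucer, its centre within 25 mm of the saucer's centre, the saucer flat on the worktop; all released and at rest (horizontal distance between canister and trivet below 0.025 m and height (world z) of canister between 0.005 and 0.0115 m and angle between canister's own z axis and vertical below 0.05 rad and linear speed of each of canister, cap below 0.02 m/s and horizontal distance between cap and saucer below 0.025 m and z of cap in the frame of saucer between 0.005 and 0.0115 m and height (world z) of saucer below 0.004 m and angle between cap's own z axis and vertical below 0.06 rad); the robot touches nothing.
It fails at once if the cap comes more than 12 mm out of the canister while the canister is not on the trivet (z of cap in the frame of canister above 0.134 m and (horizontal distance between canister and trivet above 0.03 m or height (world z) of canister above 0.016 m)).
It fails at once if the canister tips over by more than 25 degrees (angle between canister's own z axis and vertical above 0.44 rad).
It fails at once if the canister is banged down on the trivet (over 80 N) (contact force between canister and trivet above 80 N).
It fails at once if a bystander is pushed more than 30 mm or tipped (distance of any of kettle, teapot, mug, oil_bottle, sugar_jar, tea_tin, spoon from where it was at the start of the episode above 0.03 m or angle between any of kettle, teapot, mug, oil_bottle, sugar_jar, tea_tin's own z axis and vertical above 0.3 rad).
It also fails if it takes over 72 s, if anything falls off the work surface, if the arm or the gripper's body presses on something with over 40 N, if the wrist force passes 120 N, or if a joint passes its speed limit or range.

### The arm

A 6-joint arm with a two-finger parallel gripper is mounted at the origin on the work surface. World frame = base frame: x ahead of the robot, y to its left, z up, the work surface at z = 0. Lengths are in mm, angles in rad, forces in N, time in s.
With the tool pointing down it reaches from about 350 to 775 mm from the base axis. Payload 7.3 kg.
Tool frame: the origin (TCP) lies at the very end of the fingers, on their centre line; the grasp point (between the pads) lies 19 mm behind it; z points along the fingers, y is the line along which they close (so a half turn about z gives the same grasp; the last joint's range is limited). The gripper opens to 92 mm and grips with 3 to 60 N. Pads are 19 mm wide; open, the fingers measure 130 mm over their backs; the gripper's body (75 mm by 190 mm) begins 47 mm behind the grasp point.
Start: joints at [-1.436, 0.342, 1.524, -0, 1.275, -0.146], TCP at [145.512, -504.451, 226.741] pointing down, gripper open.
Joint ranges: [-2.53, 2.53], [-0.77, 2.02], [0.04, 2.7], [-1, 4.14], [0.28, 2.66], [-3.11, 3.11]. Speed limits (rad/s): [2.57, 2.57, 3.14, 3.14, 3.14, 3.14].

### API

Orientations are given as [roll, pitch, yaw] about the fixed x, y, z axes, in that order (R = Rz(yaw) Ry(pitch) Rx(roll)).
In Python, from plant import bot gives the robot as it stands.
- The arm moves only by the tool jog_arm, never from a script. Its argument "targets" is a list of rows, each an object with "xyz": the shift along the tool's x, y, z as a fraction of full scale, a list of three; "spin": the turn about the tool's z as a fraction of full scale. In form: [{"xyz": [x, y, z], "spin": spin}, ...]. A call has exactly 10 rows; each row shifts and turns the commanded pose from where the row before left it, along the tool's axes as they then stand; what a row does not reach is not made up. Full scale, the value 1, is 80 mm for a shift and 0.1 rad for a turn. A row lasts 1/8 s, in which the tool goes at most 62.5 mm and 10.7 degrees, less where a joint would pass 70% of its speed; a pose out of reach is approached as far as the arm can. A call with a number of a shift or a turn outside -1 to 1 is refused whole. A call with a gripper value outside its range is refused whole. "gripper" is the opening in per cent of the stroke, from 0 (shut) to 100 (fully open), set as the call begins (left out, the last holds). The fingers move at their own pace and stop on an object; the grip force is fixed at half the most. Time passes only in rows, so rows that do not move let the fingers close, or fill a call up. It gives the time, the measured TCP pose, the force, the opening and the grip force at its end, in the units of the state.
- bot.get_obs(): the state, without advancing time (a new reading comes with each control period).
- bot.capture(name): name is "scene" or "top"; returns the picture (400x640x3 uint8, blue, green, red); there is no depth.
- bot.get_calibration(name): a dict with "vfov" (degrees; the focal length in pixels is half the picture's height over the tangent of half this angle, whatever the lens; pixels are square), "cx", "cy" (the principal point, pixels), "eye" and "rotation" of the camera in the world. Camera axes: x right, y down, z forward; pixel columns grow to the right and rows downward; lengths in mm; the calibration is good to about 2 mm. A picture is of the moment at which its call begins. get_calibration takes no time and is no camera call.
- bot.close_job(): hands the job in; it is judged then, once.
The state is a dict: "time": time; "joint_positions": joint angles; "dq": joint speeds; "tau": joint torques, N m; "tool_pos": TCP position; "tcp_rot": TCP orientation; "contact_force": force on the tool from outside, world axes, zero at the start; "moment": the same for the moment, N m; "grip_width": finger opening in mm; "finger_force": force on a finger pad.
Only numpy, scipy, OpenCV 4.12 (cv2) and the standard library are available. Lean on these libraries where they do the work, as an engineer would, in place of code of your own. Each camera call takes 0.05 s, during which the arm holds its last target. There are 200 camera calls.

## Working session

There is one attempt and no reset: what is moved stays moved. The work goes in short steps, Python scripts to look and compute and a tool call to move; the robot and the scene stay as the last step left them, time stands still between calls to the robot, and variables do not carry over. Pictures are saved under pics/ and viewed, at most 10 in all, crops included, and the job is handed in when it is done.

Besides the shell and the picture viewer there is one more tool, called after "Request:" as a command line: name --argument value ..., lists and objects as JSON in quotes. jog_arm: Moves the arm, as the interface text tells. Shift numbers are shares of 80 mm and turn numbers shares of 0.1 rad, none past 1 either way. Its arguments: {"type":"object","properties":{"targets":{"type":"array","items":{"type":"object","properties":{"xyz":{"type":"array","items":{"type":"number"}},"spin":{"type":"number"}}}},"gripper":{"type":"number"}},"required":["targets"]}

```bash
mkdir -p pics; python3 - <<'E'
from plant import bot
import cv2
for n in("scene","top"):
    cv2.imwrite(f"pics/{n}0.png",bot.capture(n)); print(n,bot.get_calibration(n))
print(bot.get_obs())
E
```

```text
scene {'vfov': 52.52266284885367, 'cx': 322.0008922504169, 'cy': 194.53558688608518, 'eye': array([1361.7496803 ,  328.54717921, 1157.11448478]), 'rotation': array([-2.41263103, -0.01324292,  2.01126944])}
top {'vfov': 50.848180984196766, 'cx': 316.90485355991865, 'cy': 200.89890501638928, 'eye': array([ 338.03164358,  -33.49668907, 1307.69883792]), 'rotation': array([-2.98094821, -0.0107942 , -1.56389295])}
{'time': 0.1, 'joint_positions': array([-1.43603315e+00,  3.42619478e-01,  1.52492065e+00, -6.21121742e-07,
        1.27538863e+00, -1.45997140e-01]), 'dq': array([-9.07544048e-05, -1.40451797e-03, -3.74044688e-03,  2.16455035e-04,
        2.29089174e-04,  8.48407920e-04]), 'tau': array([ 1.77812974e-03, -4.32003558e+01, -2.44694853e+01,  7.19103031e-02,
        5.26375172e-02, -4.35712275e-05]), 'tool_pos': array([ 145.44410684, -504.07693204,  226.13217419]), 'tcp_rot': array([-3.14027068e+00, -1.93786590e-04,  2.80760374e-01]), 'contact_force': array([ 0.3105198 ,  0.01609207, -0.43108246]), 'moment': array([ 0.02064354, -0.02557165,  0.02407399]), 'finger_force': 0.0, 'grip_width': 91.47878230049983}
```

View pics/scene0.png

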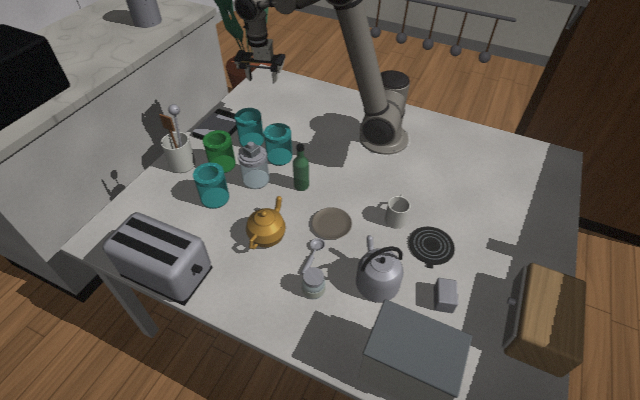

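View pics/top0.png

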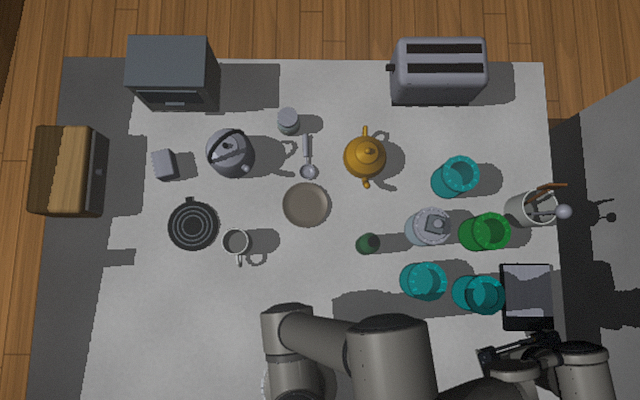

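The canister candidates in the top view are the clear jar with the square handle at (432,227), green at (484,231), and turquoise at (456,177), (424,281) and (480,294). Only (432,227), scene (254,165), is clear glass with a cap and button. I'll confirm that with a crop.

```bash
cat > h.py <<'E'
import numpy as np, cv2
from scipy.spatial.transform import Rotation as R
from plant import bot
def cam(n):
    c=bot.get_calibration(n); f=200/np.tan(np.radians(c['vfov']/2))
    return c,f,R.from_euler('xyz',c['rotation']).as_matrix()
def ray(n,u,v):
    c,f,M=cam(n); return c['eye'],M@np.array([(u-c['cx'])/f,(v-c['cy'])/f,1])
def onz(n,u,v,z):
    e,d=ray(n,u,v); return e+d*(z-e[2])/d[2]
def tri(a,b):
    e1,d1=ray(*a);e2,d2=ray(*b); s=np.linalg.lstsq(np.c_[d1,-d2],e2-e1,rcond=None)[0]
    p,q=e1+d1*s[0],e2+d2*s[1]; return (p+q)/2,np.linalg.norm(p-q)
def proj(n,p):
    c,f,M=cam(n); q=M.T@(np.array(p)-c['eye']); return c['cx']+f*q[0]/q[2],c['cy']+f*q[1]/q[2]
E
python3 - <<'E'
from h import *
t=cv2.imread('pics/top0.png');s=cv2.imread('pics/scene0.png')
a=cv2.resize(t[190:255,395:475],None,fx=5,fy=5,interpolation=2); b=cv2.resize(s[130:195,215:295],None,fx=5,fy=5,interpolation=2)
cv2.imwrite('pics/crop.png',np.hstack([a,b]))
print(onz('top',193,226,8),onz('scene',431,245,8)); print(onz('top',307,205,8),onz('scene',331,223,8))
print(onz('top',436,223,190),onz('scene',252,146,190))
# ellipse fits
for n,im,(u0,v0,u1,v1),z,k in(('top',t,(160,195,225,255),8,'t'),('scene',s,(400,220,462,270),8,'t'),('top',t,(275,175,337,235),13,'s'),('scene',s,(302,203,358,243),13,'s')):
    g=cv2.cvtColor(im[v0:v1,u0:u1],cv2.COLOR_BGR2GRAY).astype(int)
    ch=im[v0:v1,u0:u1].astype(int)
    m=(g<95) if k=='t' else ((ch[...,2]-ch[...,0])>8)
    m=cv2.morphologyEx(m.astype(np.uint8),cv2.MORPH_CLOSE,np.ones((5,5)))
    cs=cv2.findContours(m,0,1)[0]; c=max(cs,key=cv2.contourArea)
    e=cv2.fitEllipse(cv2.convexHull(c)); print(n,k,np.array(e[0])+[u0,v0],e[1],onz(n,e[0][0]+u0,e[0][1]+v0,z), 'ppmm',cam(n)[1]/1300)
E
```

```text
[466.86235054 336.22491459   8.        ] [473.49047428 340.69825151   8.        ]
[535.49441595 -15.22029757   8.        ] [536.35713255  -8.0840568    8.        ]
[ 462.06195711 -363.5259684   190.        ] [ 474.08137246 -351.98427279  190.        ]
top t [193.13037872 223.77487564] (51.06204605102539, 54.696956634521484) [473.76666559 336.19485134   8.        ] ppmm 0.3236479766579971
scene t [430.18261719 247.03998756] (41.354469299316406, 47.94354248046875) [482.98769805 340.39455815   8.        ] ppmm 0.31181366299599317
top s [304.62113762 204.39004326] (44.55997085571289, 45.17387390136719) [536.59151897  -7.86807972  13.        ] ppmm 0.3236479766579971
scene s [332.11332703 220.5948391 ] (35.57233428955078, 46.2695198059082) [528.31356431  -7.51692358  13.        ] ppmm 0.31181366299599317
```

View pics/crop.png

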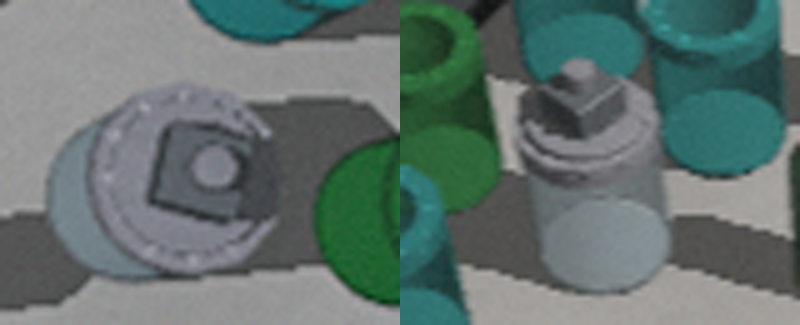

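The crop shows the clear canister with a square handle and a round button, at crop (215,165) in the top view and (578,70) in the scene view. This is the one. Next I'll get the handle's yaw and triangulate.

```bash
python3 - <<'E'
from h import *
t=cv2.imread('pics/top0.png');s=cv2.imread('pics/scene0.png')
a=cv2.resize(t[208:240,418:455],None,fx=12,fy=12,interpolation=2)[:380,:400]; b=cv2.resize(s[138:170,236:269],None,fx=12,fy=12,interpolation=2)[:380,:390]
cv2.imwrite('pics/crop2.png',np.clip(np.hstack([a,b])*1.4,0,255))
print('button',tri(('top',437.7,222.7),('scene',250.3,143.7)))
# canister bottom, ring
for n,im,w,k in(('top',t,(160,195,225,255),8),('scene',s,(400,220,462,270),8)):
    u0,v0,u1,v1=w;g=cv2.cvtColor(im[v0:v1,u0:u1],6);m=(g<95).astype(np.uint8)
    m=cv2.morphologyEx(cv2.morphologyEx(m,3,np.ones((7,7))),2,cv2.getStructuringElement(2,(23,23)))
    c=max(cv2.findContours(m,0,1)[0],key=cv2.contourArea); e=cv2.fitEllipse(c);print(n,e,onz(n,e[0][0]+u0,e[0][1]+v0,8))
E
```

```text
button (array([ 462.83705808, -368.02132935,  186.30241073]), np.float64(2.4780512878983405))
top ((33.220619201660156, 30.583423614501953), (48.49285125732422, 51.4241943359375), 73.15811920166016) [468.15888924 335.61486781   8.        ]
scene ((30.671091079711914, 25.22884178161621), (35.7664909362793, 46.81679916381836), 108.78771209716797) [474.91532988 339.92718987   8.        ][ WARN:0@0.993] global loadsave.cpp:1063 imwrite_ Unsupported depth image for selected encoder is fallbacked to CV_8U.
```

View pics/crop2.png

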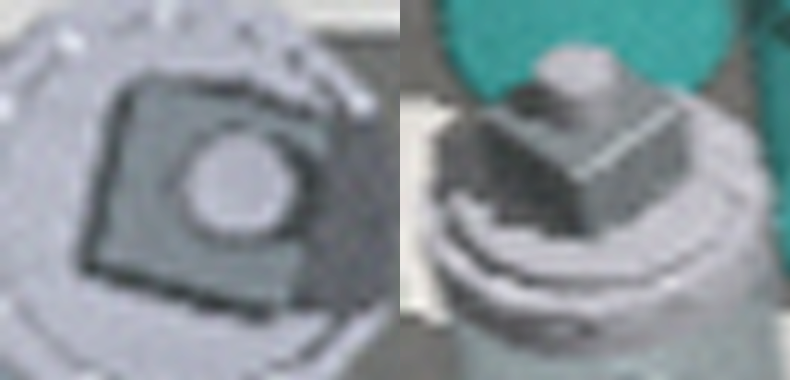

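```bash
python3 - <<'E'
from h import *
print('btn',onz('top',437.5,223.1,189),onz('scene',250.4,143.2,189))
px=lambda x,y:(418+(x+.5)/12-.5,208+(y+.5)/12-.5)
P=[onz('top',*px(*q),173)[:2] for q in((133,85),(97,258),(330,125),(290,305))]
A=lambda a,b:np.degrees(np.arctan2(*(P[b]-P[a])[::-1]))
print([p.round(1) for p in P],'left',A(0,1),'top',A(0,2),'bot',A(1,3))
print('handle ctr from left edge mid', (P[0]+P[1])/2)
for n,u,v,z in(('bottle',373,240,205),('teapot',365,157,134),('mug',237,240,90),('kettle',228,155,130)): print(n,onz('top',u,v,z).round())
E
```

```text
btn [ 461.93626578 -367.84215274  189.        ] [ 462.77013723 -365.84677894  189.        ]
[array([ 486.7, -349.3]), array([ 447.3, -339.7]), array([ 477.9, -393.8]), array([ 437., -383.])] left 166.37972778554638 top -101.1570628089893 bot -103.36113800611959
handle ctr from left edge mid [ 466.99473882 -344.48363545]
bottle [ 414. -192.  205.]
teapot [ 658. -182.  134.]
mug [419. 184.  90.]
kettle [661. 212. 130.]
```

Request:
jog_arm --targets '[{"xyz":[0.4,-0.1,0],"spin":1},{"xyz":[0.4,-0.1,0],"spin":1},{"xyz":[0.4,-0.1,0],"spin":1},{"xyz":[0.4,-0.2,0],"spin":1},{"xyz":[0.4,-0.3,0],"spin":1},{"xyz":[0.4,-0.4,0],"spin":0},{"xyz":[0.4,-0.4,0],"spin":0},{"xyz":[0.2,-0.4,0],"spin":0},{"xyz":[0.1,-0.3,0],"spin":0},{"xyz":[0,0,0],"spin":0}]' --gripper 0

```text
time: 1.35
tool_pos: [414.8, -328.9, 226.4]
tcp_rot: [-3.141, 0.001, -0.216]
contact_force: [0.1, 0.3, 0.5]
grip_width: 1.0
finger_force: 0.0
```

Request:
jog_arm --targets '[{"xyz":[0.34,0.17,0],"spin":0},{"xyz":[0.34,0.17,0],"spin":0},{"xyz":[0,0,0.2],"spin":0},{"xyz":[0,0,0.2],"spin":0},{"xyz":[0,0,0],"spin":0},{"xyz":[0,0,0.04],"spin":0},{"xyz":[0,0,0.03],"spin":0},{"xyz":[0,0,0.03],"spin":0},{"xyz":[0,0,0.02],"spin":0},{"xyz":[0,0,0],"spin":0}]'

```text
time: 2.6
tool_pos: [461.5, -368.9, 185.9]
tcp_rot: [3.141, -0.001, -0.219]
contact_force: [-1.6, 1.0, 5.7]
grip_width: 0.4
finger_force: 2.6
```

```bash
python3 - <<'E'
from h import *
t=bot.capture('top');s=bot.capture('scene')
a=cv2.resize(t[190:255,395:475],None,fx=5,fy=5,interpolation=2); b=cv2.resize(s[120:185,215:295],None,fx=5,fy=5,interpolation=2)
cv2.imwrite('pics/press.png',np.hstack([a,b]));o=bot.get_obs();print(o['tool_pos'],o['contact_force'])
E
```

```text
[ 461.53818368 -368.89876676  186.00617838] [-1.23955272  1.24099417  5.44695833]
```

View pics/press.png

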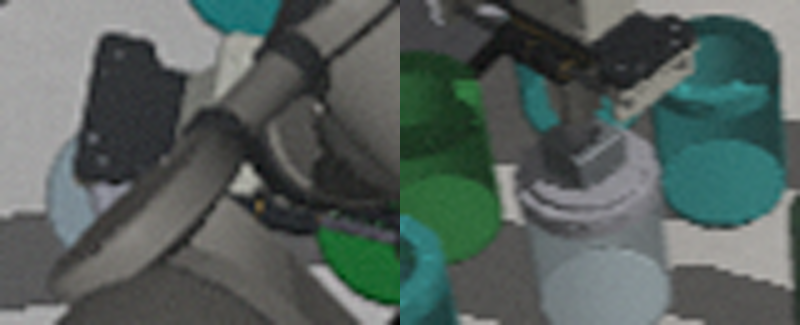

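The force is 5.5 N at only 3 mm of travel, so the button is firm early and the cap is unlocked. I'll press fully, hold, and release to lock it.

Request:
jog_arm --targets '[{"xyz":[0,0,0.05],"spin":0},{"xyz":[0,0,0.05],"spin":0},{"xyz":[0,0,0.03],"spin":0},{"xyz":[0,0,0.01],"spin":0},{"xyz":[0,0,0],"spin":0},{"xyz":[0,0,0],"spin":0},{"xyz":[0,0,0],"spin":0},{"xyz":[0,0,0],"spin":0},{"xyz":[0,0,0],"spin":0},{"xyz":[0,0,0],"spin":0}]'

```text
time: 3.95
tool_pos: [461.7, -369.0, 176.5]
tcp_rot: [3.14, -0.002, -0.219]
contact_force: [-2.8, 2.2, 14.2]
grip_width: 0.4
finger_force: 7.2
```

Request:
jog_arm --targets '[{"xyz":[0,0,-0.05],"spin":0},{"xyz":[0,0,-0.1],"spin":0},{"xyz":[0,0,-0.1],"spin":0},{"xyz":[0,0,0],"spin":0},{"xyz":[0,0,0],"spin":0},{"xyz":[0,0,0.05],"spin":0},{"xyz":[0,0,0.03],"spin":0},{"xyz":[0,0,0.03],"spin":0},{"xyz":[0,0,0],"spin":0},{"xyz":[0,0,0],"spin":0}]'

```text
time: 5.2
tool_pos: [461.4, -368.6, 185.1]
tcp_rot: [-3.142, 0.0, -0.219]
contact_force: [-0.7, 0.6, 1.1]
grip_width: 0.5
finger_force: 0.5
```

At 3.9 mm the button now gives only 1.1 N, so the cap is locked. Next: rise, open, and descend over the handle.

Request:
jog_arm --targets '[{"xyz":[0,0,-0.25],"spin":0},{"xyz":[0.02,0,-0.15],"spin":0},{"xyz":[0,0,0],"spin":0},{"xyz":[0,0,0],"spin":0},{"xyz":[0,0,0],"spin":0},{"xyz":[0,0,0],"spin":0},{"xyz":[0,0,0],"spin":0},{"xyz":[0,0,0.1],"spin":0},{"xyz":[0,0,0.1],"spin":0},{"xyz":[0,0,0],"spin":0}]' --gripper 100

```text
time: 6.45
tool_pos: [462.6, -368.6, 199.9]
tcp_rot: [-3.14, 0.002, -0.219]
contact_force: [-0.7, 0.1, 0.0]
grip_width: 91.7
finger_force: 0.0
```

Request:
jog_arm --targets '[{"xyz":[0,0,0.15],"spin":0},{"xyz":[0,0,0.15],"spin":0},{"xyz":[0,0,0.15],"spin":0},{"xyz":[0,0,0.1],"spin":0},{"xyz":[0,0,0.09],"spin":0},{"xyz":[0,0,0.03],"spin":0},{"xyz":[0,0,0],"spin":0},{"xyz":[0,0,0],"spin":0},{"xyz":[0,0,0],"spin":0},{"xyz":[0,0,0],"spin":0}]'

```text
time: 7.7
tool_pos: [463.0, -369.1, 147.7]
tcp_rot: [3.141, -0.0, -0.219]
contact_force: [-0.1, -1.1, -0.4]
grip_width: 91.9
finger_force: 0.0
```

Request:
jog_arm --targets '[{"xyz":[0,0,0],"spin":0},{"xyz":[0,0,0],"spin":0},{"xyz":[0,0,0],"spin":0},{"xyz":[0,0,0],"spin":0},{"xyz":[0,0,0],"spin":0},{"xyz":[0,0,0],"spin":0},{"xyz":[0,0,0],"spin":0},{"xyz":[0,0,0],"spin":0},{"xyz":[0,0,-0.03],"spin":0},{"xyz":[0,0,-0.05],"spin":0}]' --gripper 0

```text
time: 8.95
tool_pos: [462.3, -368.5, 153.0]
tcp_rot: [-3.14, 0.002, -0.219]
contact_force: [-0.5, -0.0, -7.3]
grip_width: 46.0
finger_force: 29.6
```

Request:
jog_arm --targets '[{"xyz":[0,0,-0.1],"spin":0},{"xyz":[0,0,-0.2],"spin":0},{"xyz":[0,0,-0.3],"spin":0},{"xyz":[0,0,-0.4],"spin":0},{"xyz":[0,0,-0.5],"spin":0},{"xyz":[0,0,-0.5],"spin":0},{"xyz":[0,0,-0.4],"spin":0},{"xyz":[0,0,-0.25],"spin":0},{"xyz":[0,0,-0.1],"spin":0},{"xyz":[0,0,0],"spin":0}]'

```text
time: 10.2
tool_pos: [462.9, -369.0, 374.3]
tcp_rot: [3.141, -0.001, -0.219]
contact_force: [0.1, -0.3, -7.5]
grip_width: 46.3
finger_force: 29.6
```

It weighs 7.5 N, so the canister hangs from the cap. Carrying it to the trivet, high above the oil bottle.

Request:
jog_arm --targets '[{"xyz":[-0.02,-0.1,0],"spin":0},{"xyz":[-0.05,-0.25,0],"spin":0},{"xyz":[-0.09,-0.4,0],"spin":0},{"xyz":[-0.105,-0.5,0],"spin":0},{"xyz":[-0.105,-0.5,0],"spin":0},{"xyz":[-0.105,-0.5,0],"spin":0},{"xyz":[-0.105,-0.5,0],"spin":0},{"xyz":[-0.105,-0.5,0],"spin":0},{"xyz":[-0.105,-0.5,0],"spin":0},{"xyz":[-0.105,-0.5,0],"spin":0}]'

```text
time: 11.45
tool_pos: [466.2, -19.7, 373.2]
tcp_rot: [-3.141, 0.001, -0.219]
contact_force: [1.0, -0.5, -6.7]
grip_width: 46.2
finger_force: 29.6
```

Request:
jog_arm --targets '[{"xyz":[-0.105,-0.5,0],"spin":0},{"xyz":[-0.105,-0.5,0],"spin":0},{"xyz":[-0.105,-0.5,0],"spin":0},{"xyz":[-0.105,-0.5,0],"spin":0},{"xyz":[-0.105,-0.5,0],"spin":0},{"xyz":[-0.105,-0.5,0],"spin":0},{"xyz":[-0.105,-0.5,0],"spin":0},{"xyz":[-0.09,-0.4,0],"spin":0},{"xyz":[-0.06,-0.3,0],"spin":0},{"xyz":[-0.04,-0.19,0],"spin":0}]'

```text
time: 12.7
tool_pos: [470.3, 338.5, 372.8]
tcp_rot: [3.14, 0.002, -0.218]
contact_force: [-0.2, -0.1, -7.8]
grip_width: 45.8
finger_force: 29.6
```

Request:
jog_arm --targets '[{"xyz":[0,0,0.1],"spin":0},{"xyz":[0,0,0.25],"spin":0},{"xyz":[0,0,0.35],"spin":0},{"xyz":[0,0,0.4],"spin":0},{"xyz":[0,0,0.4],"spin":0},{"xyz":[0,0,0.35],"spin":0},{"xyz":[0,0,0.25],"spin":0},{"xyz":[0,0,0.2],"spin":0},{"xyz":[0,0,0.1],"spin":0},{"xyz":[0,0,0.05],"spin":0}]'

```text
time: 13.95
tool_pos: [471.3, 337.1, 177.8]
tcp_rot: [-3.142, -0.0, -0.219]
contact_force: [0.4, 0.1, -7.0]
grip_width: 46.1
finger_force: 29.6
```

```bash
python3 - <<'E'
from h import *
t=bot.capture('top');s=bot.capture('scene')
a=cv2.resize(t[175:275,145:245],None,fx=4,fy=4,interpolation=2); b=cv2.resize(s[190:290,380:480],None,fx=4,fy=4,interpolation=2)
cv2.imwrite('pics/triv.png',np.hstack([a,b]));o=bot.get_obs();print(o['tool_pos'])
E
```

```text
[471.29219281 337.22483966 177.9718508 ]
```

View pics/triv.png

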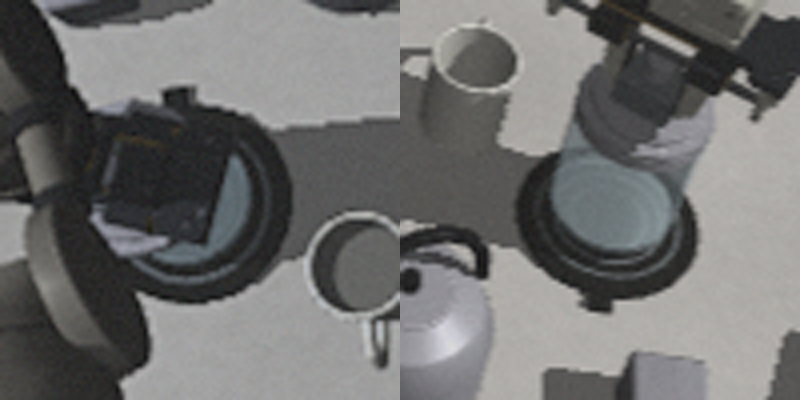

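The canister hangs about 20 mm above the trivet and is centred: in the scene crop its base is at (612,205) and the trivet at (606,227), the offset its height explains. Setting it down slowly.

Request:
jog_arm --targets '[{"xyz":[0,0,0.05],"spin":0},{"xyz":[0,0,0.05],"spin":0},{"xyz":[0,0,0.04],"spin":0},{"xyz":[0,0,0.03],"spin":0},{"xyz":[0,0,0.02],"spin":0},{"xyz":[0,0,0.015],"spin":0},{"xyz":[0,0,0.015],"spin":0},{"xyz":[0,0,0.015],"spin":0},{"xyz":[0,0,0.015],"spin":0},{"xyz":[0,0,0.01],"spin":0}]'

```text
time: 15.3
tool_pos: [471.2, 337.3, 157.0]
tcp_rot: [3.141, -0.0, -0.219]
contact_force: [0.9, -0.1, -4.8]
grip_width: 46.2
finger_force: 29.6
```

Request:
jog_arm --targets '[{"xyz":[0,0,0.01],"spin":0},{"xyz":[0,0,0.01],"spin":0},{"xyz":[0,0,0.01],"spin":0},{"xyz":[0,0,0],"spin":0},{"xyz":[0,0,0],"spin":0},{"xyz":[0,0,0],"spin":0},{"xyz":[0,0,0],"spin":0},{"xyz":[0,0,0],"spin":0},{"xyz":[0,0,0],"spin":0},{"xyz":[0,0,0],"spin":0}]'

```text
time: 16.55
tool_pos: [471.5, 337.4, 155.4]
tcp_rot: [-3.141, -0.001, -0.219]
contact_force: [-2.3, -0.5, 5.9]
grip_width: 46.3
finger_force: 29.6
```

Now it's standing and slightly pressed. Release, rise, close, then press the button (top now at about z 197).

Request:
jog_arm --targets '[{"xyz":[0,0,0],"spin":0},{"xyz":[0,0,0],"spin":0},{"xyz":[0,0,0],"spin":0},{"xyz":[0,0,0],"spin":0},{"xyz":[0,0,0],"spin":0},{"xyz":[0,0,-0.1],"spin":0},{"xyz":[0,0,-0.2],"spin":0},{"xyz":[0,0,-0.25],"spin":0},{"xyz":[0,0,-0.2],"spin":0},{"xyz":[0,0,-0.1],"spin":0}]' --gripper 100

```text
time: 17.8
tool_pos: [471.7, 337.6, 224.8]
tcp_rot: [-3.14, -0.002, -0.219]
contact_force: [-0.0, -0.4, -0.7]
grip_width: 92.1
finger_force: 0.0
```

Request:
jog_arm --targets '[{"xyz":[0,0,0],"spin":0},{"xyz":[0,0,0],"spin":0},{"xyz":[0,0,0],"spin":0},{"xyz":[0,0,0],"spin":0},{"xyz":[0,0,0],"spin":0},{"xyz":[0,0,0],"spin":0},{"xyz":[0,0,0.1],"spin":0},{"xyz":[0,0,0.1],"spin":0},{"xyz":[0,0,0.05],"spin":0},{"xyz":[0,0,0],"spin":0}]' --gripper 0

```text
time: 19.05
tool_pos: [471.0, 337.2, 202.1]
tcp_rot: [3.141, 0.001, -0.219]
contact_force: [-0.1, 0.1, -0.4]
grip_width: 0.7
finger_force: 0.0
```

Request:
jog_arm --targets '[{"xyz":[0,0,0.06],"spin":0},{"xyz":[0,0,0.06],"spin":0},{"xyz":[0,0,0.05],"spin":0},{"xyz":[0,0,0.04],"spin":0},{"xyz":[0,0,0.03],"spin":0},{"xyz":[0,0,0.01],"spin":0},{"xyz":[0,0,0],"spin":0},{"xyz":[0,0,0],"spin":0},{"xyz":[0,0,0],"spin":0},{"xyz":[0,0,0],"spin":0}]'

```text
time: 20.3
tool_pos: [471.5, 337.4, 184.6]
tcp_rot: [-3.14, -0.002, -0.219]
contact_force: [-2.9, -2.0, 11.8]
grip_width: 0.6
finger_force: 6.0
```

Request:
jog_arm --targets '[{"xyz":[0,0,-0.05],"spin":0},{"xyz":[0,0,-0.1],"spin":0},{"xyz":[0,0,-0.1],"spin":0},{"xyz":[0,0,0],"spin":0},{"xyz":[0,0,0],"spin":0},{"xyz":[0,0,0.05],"spin":0},{"xyz":[0,0,0.03],"spin":0},{"xyz":[0,0,0.03],"spin":0},{"xyz":[0,0,0],"spin":0},{"xyz":[0,0,0],"spin":0}]'

```text
time: 21.55
tool_pos: [471.0, 337.2, 194.2]
tcp_rot: [3.141, -0.0, -0.219]
contact_force: [-2.1, -2.1, 4.7]
grip_width: 0.8
finger_force: 2.5
```

It turns firm at 2.8 mm with 4.7 N, so the cap is unlocked. Regrasping the handle.

Request:
jog_arm --targets '[{"xyz":[0,0,-0.2],"spin":0},{"xyz":[0,0,-0.1],"spin":0},{"xyz":[0,0,0],"spin":0},{"xyz":[0,0,0],"spin":0},{"xyz":[0,0,0],"spin":0},{"xyz":[0,0,0],"spin":0},{"xyz":[0,0,0],"spin":0},{"xyz":[0,0,0.1],"spin":0},{"xyz":[0,0,0.1],"spin":0},{"xyz":[0,0,0.05],"spin":0}]' --gripper 100

```text
time: 22.8
tool_pos: [470.8, 337.1, 196.8]
tcp_rot: [3.141, 0.001, -0.219]
contact_force: [-0.6, -0.0, -0.3]
grip_width: 90.9
finger_force: 0.0
```

Request:
jog_arm --targets '[{"xyz":[0,0,0.15],"spin":0},{"xyz":[0,0,0.15],"spin":0},{"xyz":[0,0,0.1],"spin":0},{"xyz":[0,0,0.08],"spin":0},{"xyz":[0,0,0.03],"spin":0},{"xyz":[0,0,0],"spin":0},{"xyz":[0,0,0],"spin":0},{"xyz":[0,0,0],"spin":0},{"xyz":[0,0,0],"spin":0},{"xyz":[0,0,0],"spin":0}]'

```text
time: 24.05
tool_pos: [471.2, 337.3, 157.1]
tcp_rot: [-3.142, -0.0, -0.219]
contact_force: [0.7, -0.2, 0.0]
grip_width: 91.5
finger_force: 0.0
```

Request:
jog_arm --targets '[{"xyz":[0,0,0],"spin":0},{"xyz":[0,0,0],"spin":0},{"xyz":[0,0,0],"spin":0},{"xyz":[0,0,0],"spin":0},{"xyz":[0,0,0],"spin":0},{"xyz":[0,0,0],"spin":0},{"xyz":[0,0,0],"spin":0},{"xyz":[0,0,0],"spin":0},{"xyz":[0,0,-0.02],"spin":0},{"xyz":[0,0,-0.03],"spin":0}]' --gripper 0

```text
time: 25.3
tool_pos: [470.8, 337.0, 160.6]
tcp_rot: [3.14, 0.001, -0.219]
contact_force: [0.3, -0.4, -4.5]
grip_width: 46.0
finger_force: 29.7
```

The load is 4.5 N, so only the cap is lifting. Raising it further.

Request:
jog_arm --targets '[{"xyz":[0,0,-0.05],"spin":0},{"xyz":[0,0,-0.08],"spin":0},{"xyz":[0,0,-0.1],"spin":0},{"xyz":[0,0,-0.15],"spin":0},{"xyz":[0,0,-0.2],"spin":0},{"xyz":[0,0,-0.25],"spin":0},{"xyz":[0,0,-0.2],"spin":0},{"xyz":[0,0,-0.1],"spin":0},{"xyz":[0,0,0],"spin":0},{"xyz":[0,0,0],"spin":0}]'

```text
time: 26.55
tool_pos: [470.9, 337.1, 250.9]
tcp_rot: [3.141, 0.001, -0.219]
contact_force: [0.3, -0.4, -4.3]
grip_width: 46.3
finger_force: 29.7
```

```bash
python3 - <<'E'
from h import *
t=bot.capture('top');s=bot.capture('scene')
a=cv2.resize(t[160:285,145:345],None,fx=2.2,fy=2.2); b=cv2.resize(s[150:275,310:470],None,fx=2.2,fy=2.2)
cv2.imwrite('pics/open.png',np.hstack([a,b]));o=bot.get_obs();print(o['tool_pos'],o['contact_force'])
for n,im,(u0,v0,u1,v1) in(('top',t,(275,175,337,235)),('scene',s,(302,203,358,243))):
    ch=im[v0:v1,u0:u1].astype(int); m=((ch[...,2]-ch[...,0])>8).astype(np.uint8)
    m=cv2.morphologyEx(cv2.morphologyEx(m,3,np.ones((5,5))),2,cv2.getStructuringElement(2,(11,11)))
    c=max(cv2.findContours(m,0,1)[0],key=cv2.contourArea);print(n,np.add(cv2.boundingRect(c),[u0,v0,0,0]))
    e=cv2.fitEllipse(c);print(e,onz(n,e[0][0]+u0,e[0][1]+v0,11))
E
```

```text
[470.87006351 337.10928379 250.72164149] [ 0.40188459 -0.63102936 -3.86618829]
top [284 182  43  26]
((29.974742889404297, 19.788406372070312), (23.094324111938477, 44.29612350463867), 93.3852767944336) [567.29743603  -8.58280064  11.        ]
scene [313 208  36  33]
((29.296098709106445, 20.465423583984375), (31.488874435424805, 36.26250457763672), 96.09579467773438) [539.95903814  -5.38975136  11.        ]
```

View pics/open.png

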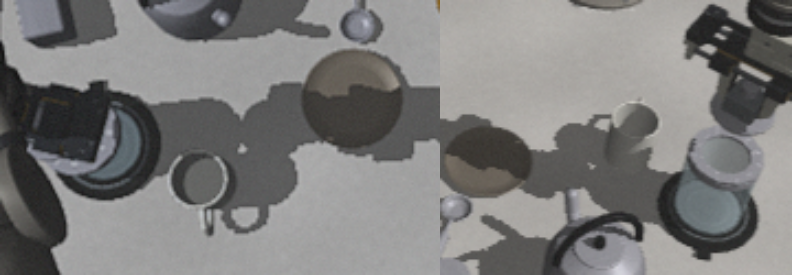

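The canister stands open on the trivet, scene crop (722,180). The saucer's centre is at top (305,205) and scene (332,223), which gives about (535.5,-9). Carrying the cap there.

Request:
jog_arm --targets '[{"xyz":[0.06,0.15,0],"spin":0},{"xyz":[0.15,0.35,0],"spin":0},{"xyz":[0.21,0.5,0],"spin":0},{"xyz":[0.26,0.6,0],"spin":0},{"xyz":[0.26,0.6,0],"spin":0},{"xyz":[0.26,0.6,0],"spin":0},{"xyz":[0.21,0.5,0],"spin":0},{"xyz":[0.17,0.4,0],"spin":0},{"xyz":[0.11,0.25,0],"spin":0},{"xyz":[0.04,0.1,0],"spin":0}]'

```text
time: 27.9
tool_pos: [535.6, -10.8, 251.3]
tcp_rot: [3.141, 0.0, -0.221]
contact_force: [-0.5, -0.3, -3.6]
grip_width: 46.3
finger_force: 29.7
```

Request:
jog_arm --targets '[{"xyz":[0,0,0.15],"spin":0},{"xyz":[0,0,0.3],"spin":0},{"xyz":[0,0,0.4],"spin":0},{"xyz":[0,0,0.45],"spin":0},{"xyz":[0,0,0.4],"spin":0},{"xyz":[0,0,0.3],"spin":0},{"xyz":[0,0,0.2],"spin":0},{"xyz":[0,0,0.1],"spin":0},{"xyz":[0,0,0.05],"spin":0},{"xyz":[0,0,0],"spin":0}]'

```text
time: 29.15
tool_pos: [536.1, -9.1, 63.9]
tcp_rot: [3.142, -0.001, -0.219]
contact_force: [-0.2, 0.2, -4.2]
grip_width: 46.0
finger_force: 29.7
```

```bash
python3 - <<'E'
from h import *
s=bot.capture('scene');t=bot.capture('top')
cv2.imwrite('pics/sauc.png',np.hstack([cv2.resize(t[155:255,260:360],None,fx=4,fy=4,interpolation=2),cv2.resize(s[170:270,285:385],None,fx=4,fy=4,interpolation=2)]))
E
```

```text
(no output)
```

View pics/sauc.png

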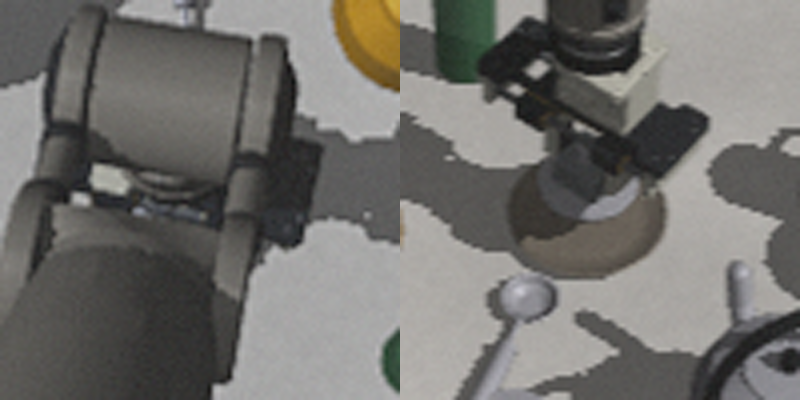

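The cap hangs about 30 mm above the saucer. Its flange is centred at scene crop (590,190) and the saucer at (587,212), so it is aligned. Lowering.

Request:
jog_arm --targets '[{"xyz":[0,0,0.08],"spin":0},{"xyz":[0,0,0.08],"spin":0},{"xyz":[0,0,0.06],"spin":0},{"xyz":[0,0,0.04],"spin":0},{"xyz":[0,0,0.03],"spin":0},{"xyz":[0,0,0.02],"spin":0},{"xyz":[0,0,0.015],"spin":0},{"xyz":[0,0,0.01],"spin":0},{"xyz":[0,0,0.01],"spin":0},{"xyz":[0,0,0.01],"spin":0}]'

```text
time: 30.5
tool_pos: [535.9, -9.1, 35.1]
tcp_rot: [3.141, -0.0, -0.219]
contact_force: [0.2, -0.6, -4.3]
grip_width: 45.9
finger_force: 29.7
```

Request:
jog_arm --targets '[{"xyz":[0,0,0.01],"spin":0},{"xyz":[0,0,0.01],"spin":0},{"xyz":[0,0,0],"spin":0},{"xyz":[0,0,0],"spin":0},{"xyz":[0,0,0],"spin":0},{"xyz":[0,0,0],"spin":0},{"xyz":[0,0,0],"spin":0},{"xyz":[0,0,0],"spin":0},{"xyz":[0,0,0],"spin":0},{"xyz":[0,0,0],"spin":0}]'

```text
time: 31.75
tool_pos: [535.9, -9.1, 35.0]
tcp_rot: [3.141, -0.001, -0.219]
contact_force: [-4.8, 1.1, 11.7]
grip_width: 46.1
finger_force: 29.7
```

Contact at z 35. Release, and go up and away.

Request:
jog_arm --targets '[{"xyz":[0,0,-0.01],"spin":0},{"xyz":[0,0,0],"spin":0},{"xyz":[0,0,0],"spin":0},{"xyz":[0,0,0],"spin":0},{"xyz":[0,0,0],"spin":0},{"xyz":[0,0,0],"spin":0},{"xyz":[0,0,-0.1],"spin":0},{"xyz":[0,0,-0.3],"spin":0},{"xyz":[0,0,-0.5],"spin":0},{"xyz":[0,0,-0.5],"spin":0}]' --gripper 100

```text
time: 33.0
tool_pos: [535.7, -9.0, 147.9]
tcp_rot: [3.142, -0.0, -0.219]
contact_force: [-0.2, -0.2, -0.3]
grip_width: 91.7
finger_force: 0.0
```

Request:
jog_arm --targets '[{"xyz":[0,0,-0.5],"spin":0},{"xyz":[0,0,-0.5],"spin":0},{"xyz":[-0.3,0,-0.5],"spin":0},{"xyz":[-0.3,0,-0.3],"spin":0},{"xyz":[-0.3,0,0],"spin":0},{"xyz":[-0.3,0,0],"spin":0},{"xyz":[-0.3,0,0],"spin":0},{"xyz":[0,0,0],"spin":0},{"xyz":[0,0,0],"spin":0},{"xyz":[0,0,0],"spin":0}]'

```text
time: 34.25
tool_pos: [419.3, 16.8, 290.3]
tcp_rot: [3.141, -0.0, -0.219]
contact_force: [-0.7, 0.3, -0.7]
grip_width: 92.0
finger_force: 0.0
```

```bash
python3 - <<'E'
from h import *
s=bot.capture('scene');o=bot.get_obs();print(o['tool_pos'],o['contact_force'])
cv2.imwrite('pics/end.png',cv2.resize(s[160:290,285:485],None,fx=4,fy=4,interpolation=2))
E
```

```text
[419.22250061  16.85567093 290.17554737] [0.27940299 0.76469335 0.52186972]
```

View pics/end.png

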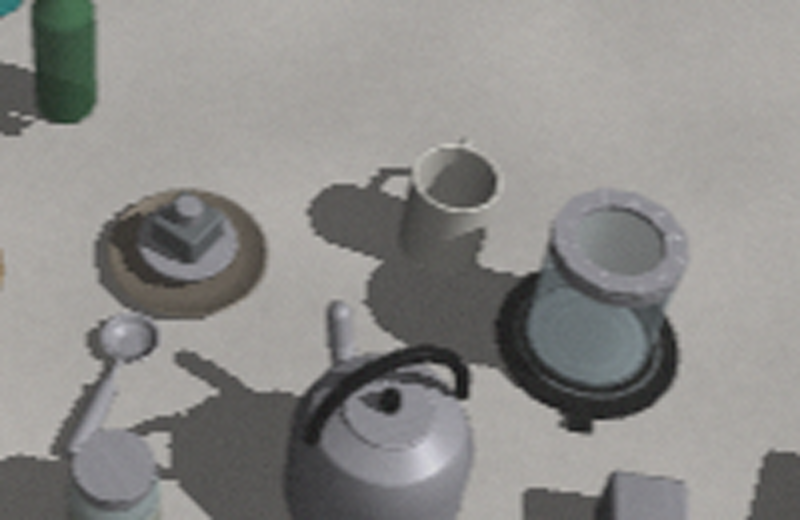

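The cap stands upright in the middle of the saucer, flange at (188,243) and saucer at (183,252). The open canister stands centred on the trivet at (588,345). Handing in.

```bash
python3 -c "
from plant import bot
print(bot.close_job())"
```

```text
the job is handed in; nothing more can be done
None
```

The job is handed in at about 34 s of the 72 s allowed (no verdict was returned): the open canister stands upright on the trivet, and the cap stands plug down in the middle of the saucer.

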